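Sort returned socket cases by heft

TASK

Two identical closed socket-set cases have come back to the tool store. Heft each one: a case that weighs more than half a kilo is complete and goes lengthwise into a free bay of the two-bay rack, pushed home against the back stop; a lighter one has tools missing and goes flat into the refill tray (either, both or neither may be complete). Leave both cases upright on their undersides, set them down rather than drop them, and leave the spanner, screwdriver and carton where they are.

Things in the scene. Friction and masses are not known exactly. Their poses are not given: they have to be found in the camera images.
- case_a: One of two like blue steel cases with a black handle. Body 140 (x) x 64 (y) x 52 mm high, same at both ends. Bridge handle on the lid: bar 104 mm along x, 14 mm wide and high, its centre 82 mm above the underside, on 14 mm posts 45 mm either side of the middle. Origin: centre of the underside. Unknown weight, 0.2 to 0.8 kg, drawn for each case on its own, spread evenly.
- case_b: The other case, the same in shape, size and possible weight as case_a.
- rack: Fixed aluminium rack, two open-topped bays; left or right of the cases. Origin: centre of underside. Floor 5 mm thick. Back stop 45 mm high across the +x end, face at x = +80 mm. Bays along x, open at the -x end (x = -80 mm), centred at y = +43 and -43 mm, 80 mm clear between partitions 6 mm thick, 28 mm high. A case pushed home has its origin at x = +10 mm.
- tray: The refill tray, across from the rack: fixed, aluminium, open, 210 (x) x 200 mm (y) outside, rim 20 mm high, walls and floor 5 mm thick, no partitions. Origin: centre of its underside. Both cases fit side by side along x, at y = +45 and -45 mm.
- spanner: Loose steel spanner 200 mm long lying beyond the cases; a bystander. Origin: under its middle.
- screwdriver: Loose screwdriver 200 mm long with a blue handle lying beyond the cases; a bystander. Origin: under its middle.
- carton: Loose closed cardboard carton 90 x 160 x 50 mm with a green band, on the robot's right; a bystander. Origin: centre of its underside.

How it is judged (in metres and radians):
At the end, for the whole second after the job is handed in: Both cases still and upright (0.06 rad): in the rack, flat on a bay's floor, lengthwise, within 6 mm of home, if over 0.45 kg; or flat on the tray's floor if under 0.55 kg (between 0.45 and 0.55 kg either place will do) (((x of case_a in the frame of rack between 0.004 and 0.016 m and (y of case_a in the frame of rack between 0.028 and 0.058 m or y of case_a in the frame of rack between -0.058 and -0.028 m) and z of case_a in the frame of rack between 0.001 and 0.009 m and angle between the x axis of case_a and the x axis of rack, either way round below 0.15 rad and contact force between case_a and rack above 4.41 N) or (x of case_a in the frame of tray between -0.08 and 0.08 m and y of case_a in the frame of tray between -0.075 and 0.075 m and z of case_a in the frame of tray between 0.001 and 0.009 m and contact force between case_a and tray below 5.4 N)) and angle between each of case_a, case_b's own z axis and vertical below 0.06 rad and linear speed of each of case_a, case_b below 0.02 m/s and ((x of case_b in the frame of rack between 0.004 and 0.016 m and (y of case_b in the frame of rack between 0.028 and 0.058 m or y of case_b in the frame of rack between -0.058 and -0.028 m) and z of case_b in the frame of rack between 0.001 and 0.009 m and angle between the x axis of case_b and the x axis of rack, either way round below 0.15 rad and contact force between case_b and rack above 4.41 N) or (x of case_b in the frame of tray between -0.08 and 0.08 m and y of case_b in the frame of tray between -0.075 and 0.075 m and z of case_b in the frame of tray between 0.001 and 0.009 m and contact force between case_b and tray below 5.4 N))); the robot touches nothing.
It fails at once if a case is dropped: out of the fingers and falling or thrown faster than 0.4 m/s ((contact force between the fingers and case_a below 0.2 N and linear speed of case_a above 0.4 m/s) or (contact force between the fingers and case_b below 0.2 N and linear speed of case_b above 0.4 m/s)).
It fails at once if a bystander is moved by more than 30 mm (distance of any of spanner, screwdriver, carton from where it was at the start of the episode above 0.03 m).
It also fails if it takes over 67 s, if anything falls off the work surface, if the arm or the gripper's body presses on something with over 40 N, if the wrist force passes 120 N, or if a joint passes its speed limit or range.

ROBOT

A 7-joint arm with a two-finger parallel gripper is mounted at the origin on the work surface. World frame = base frame: x ahead of the robot, y to its left, z up, the work surface at z = 0. Lengths are in m, angles in degrees, forces in N, time in s.
With the tool pointing down it reaches from about 0.35 to 0.9 m from the base axis. Payload 19.9 kg.
Tool frame: the origin (TCP) lies at the very end of the fingers, on their centre line; the grasp point (between the pads) lies 19 mm behind it (arm.grasp_offset is the distance from the TCP to the grasp point, in m); z points along the fingers, y is the direction in which the jaws open and shut (so a half turn about z gives the same grasp; the last joint's range is limited). The gripper opens to 85 mm and grips with 20 to 120 N. Pads are 22 mm wide; open, the fingers measure 114 mm over their backs; the gripper's body (76 mm by 85 mm) begins 54 mm behind the grasp point. The pads swing forward as they close: fully open they stand 13 mm farther back than shut.
Start: joints at [61.278, 23.915, -0.59, 92.452, 0.269, 63.638, -3.037], TCP at [0.277, -0.56, 0.231] pointing down, gripper open.
Joint ranges: [-161.28, 161.28], [-22.2, 115.67], [-73.04, 71.86], [3.21, 147.25], [-68.34, 248.33], [10.77, 114.83], [-161.83, 161.83]. Speed limits (degrees/s): [108.29, 108.29, 136.94, 136.94, 172.46, 172.46, 172.46].

INTERFACE

Orientations are given as [roll, pitch, yaw] about the fixed x, y, z axes, in that order (R = Rz(yaw) Ry(pitch) Rx(roll)).
In Python, from rig import arm gives the robot as it stands.
- The arm moves only by the shell command python3 -m jog 'ROWS' [FORCE]. ROWS is JSON, a list that holds one entry, the list of rows, each a list of 7 numbers: the shift along the world's x, y, z in mm, then the turn, a rotation vector about the world's x, y, z in degrees, then the opening, from 0 (shut) to 1 (fully open). A call has 1 to 12 rows; each row is the pose to reach, as a shift and turn from the pose commanded when the call began; what a row does not reach only later rows make up. A row lasts 1/10 s, in which the tool goes at most 50 mm and 8.59 degrees, less where a joint would pass 70% of its speed; a pose out of reach is approached as far as the arm can. A call with a gripper value outside its range is refused whole. The fingers move at their own pace and stop on an object; FORCE is the grip in N (left out, the last holds). Time passes only in rows, so rows that repeat a pose let the fingers close. It gives the time, the measured TCP pose, the force and the opening at its end, in the units of the state.
- arm.sense(): the state, without advancing time (a new reading comes with each control period).
- arm.camera(name): name is "scene" or "side" or "wrist"; returns a dict with "image" (384x512x3 uint8, red, green, blue), "fx", "fy", "cx", "cy" (pixels), "R" (3x3) and "t" (3): a world point X has camera coordinates R X + t. Camera axes: x right, y down, z forward; pixel columns grow to the right and rows downward; lengths in m; the calibration is good to about 2 mm. The wrist camera is an equidistant fisheye: a pixel r from the principal point sees the ray r / f radians off the axis. A picture is of the moment at which its call begins. There is no depth.
- arm.sign_off(): hands the job in, once; it reports no verdict.
Trained networks look in the newest picture that a camera, given by its name, has taken for a name from the list of things; names that differ only in an ending like _2 or _b are one class to them, and where a whole thing is asked for, a point or a joint stands for the part that bears it (a point fixed in the world has none). Each returns a list of dicts, best first, with "p" (0 to 1); they miss things now and then, are a little off and sometimes report something else, mostly with a low value. They report only what shows in the picture. A call takes as long as a camera call.
- arm.spot_in(query, camera): "xyz" ([x, y, z] in m, in the coordinates of the camera as it stood for that picture, good to about 4 mm: the middle of the surface that is visible of it).
- arm.cut_out(query, camera): "mask" (384x512 bool, what is visible of it).
The state is a dict: "clock": time; "q": joint angles; "joint_vel": joint speeds; "joint_torque": joint torques, N m; "ee_pos": TCP position; "ee_rot": TCP orientation; "ft_force": force on the tool from outside, world axes, zero at the start; "moment": the same for the moment, N m; "width": opening from 0.0 (shut) to 1.0 (fully open).
Only numpy, scipy, OpenCV 4.12 (cv2) and the standard library are available. Lean on these libraries where they do the work, as an engineer would, in place of code of your own. Each camera call takes 0.05 s, during which the arm holds its last target. There are 200 camera calls.

## Working session

There is one attempt and no reset: what is moved stays moved. The work goes in short steps, Python scripts to look and compute and a shell command to move; the robot and the scene stay as the last step left them, time stands still between calls to the robot, and variables do not carry over. Pictures are saved under pics/ and viewed, about 8 in all and at most 12, crops included, and the job is handed in when it is done.

```bash
mkdir -p pics
cat > h.py <<'E'
from rig import arm
import numpy as np, cv2
def look(cam,names,tag):
    c=arm.camera(cam); R=np.array(c["R"]);t=np.array(c["t"])
    for n in names:
        for d in arm.spot_in(n,cam)[:3]:
            if d["p"]>.2: print(cam,n,round(d["p"],2),np.round(R.T@(np.array(d["xyz"])-t),3))
    cv2.imwrite(f"pics/{tag}.png",c["image"][:,:,::-1]); return c
E
python3 - <<'E'
from h import *
N=["case_a","rack","tray","spanner","screwdriver","carton"]
look("scene",N,"s0");look("side",N,"d0")
a=cv2.imread("pics/s0.png");b=cv2.imread("pics/d0.png")
cv2.imwrite("pics/both.png",cv2.resize(np.vstack([a,b]),(400,600)) if 0 else np.hstack([cv2.resize(a,(400,300)),cv2.resize(b,(400,300))]))
s=arm.sense();print(s["clock"],s["ee_pos"],s["ee_rot"],s["ft_force"])
E
```

```text
scene case_a 0.94 [0.489 0.046 0.053]
scene case_a 0.94 [ 0.67  -0.036  0.048]
scene rack 0.87 [0.548 0.269 0.004]
scene tray 0.57 [ 0.56  -0.27   0.003]
scene spanner 0.86 [0.793 0.074 0.007]
scene screwdriver 0.63 [ 0.823 -0.158  0.02 ]
scene carton 0.88 [ 0.41  -0.505  0.049]
side case_a 0.91 [ 0.639 -0.038  0.051]
side case_a 0.71 [0.448 0.07  0.055]
side rack 0.86 [0.547 0.274 0.006]
side tray 0.57 [ 0.557 -0.266  0.011]
side spanner 0.74 [0.781 0.079 0.009]
side screwdriver 0.72 [ 0.81  -0.158  0.024]
side carton 0.63 [ 0.383 -0.48   0.046]
0.7 [ 0.27738075 -0.56006861  0.23127333] [-1.79997932e+02  2.55857171e-03  2.63490928e+01] [-0.82474048 -0.74811457  0.47483429]
```

View pics/s0.png

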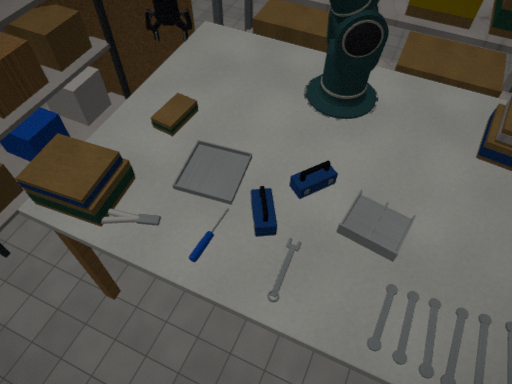

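View pics/d0.png

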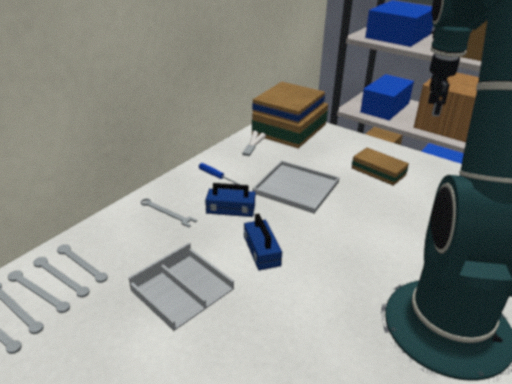

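The scene view shows the cases at (313,180) and (263,212), the rack at (376,225) and the tray at (213,171). The rack's back stop is on the far side from the robot and its bays open toward the robot. Next I'll fit the poses using masks from both cameras.

```bash
cat > fit.py <<'E'
from h import *
from scipy.optimize import minimize
def bx(x0,x1,y0,y1,z0,z1): return np.array([[x,y,z] for x in(x0,x1) for y in(y0,y1) for z in(z0,z1)])
G={"case_a":[bx(-.07,.07,-.032,.032,0,.052),bx(-.052,.052,-.007,.007,.075,.089),bx(-.052,-.038,-.007,.007,.05,.08),bx(.038,.052,-.007,.007,.05,.08)],
"rack":[bx(-.08,.086,-.089,.089,0,.005),bx(.08,.086,-.089,.089,0,.045)]+[bx(-.08,.08,y-.003,y+.003,0,.028) for y in(-.086,0,.086)],
"tray":[bx(-.105,.105,-.1,.1,0,.02)]}
S=4
def render(c,g,p):
    ca,sa=np.cos(p[2]),np.sin(p[2]);m=np.zeros((384*S,512*S),np.uint8)
    for b in G[g]:
        w=b@np.array([[ca,sa,0],[-sa,ca,0],[0,0,1]])+[p[0],p[1],0]
        q=w@np.array(c["R"]).T+c["t"]
        uv=np.c_[c["fx"]*q[:,0]/q[:,2]+c["cx"],c["fy"]*q[:,1]/q[:,2]+c["cy"]]
        cv2.fillConvexPoly(m,cv2.convexHull(np.round((uv+.5)*S).astype(np.int32)),1)
    return cv2.resize(m.astype(np.float32),(512,384),interpolation=cv2.INTER_AREA)
def fit(views,g,x0):
    def cost(p): 
        r=0
        for c,m in views:
            a=render(c,g,p); r+=1-np.minimum(a,m).sum()/np.maximum(a,m).sum()
        return r/len(views)
    best=None
    for y in x0[2]:
        s=np.array([x0[0],x0[1],y]);sim=np.vstack([s,s+[.02,0,0],s+[0,.02,0],s+[0,0,.25]])
        r=minimize(cost,s,method="Nelder-Mead",options=dict(initial_simplex=sim,xatol=2e-4,fatol=1e-4))
        if best is None or r.fun<best.fun: best=r
    return best
E
python3 - <<'E'
from fit import *
C={k:arm.camera(k) for k in("scene","side")}
def cut(n,k,xyz):
    c=C[k];q=np.array(c["R"])@xyz+c["t"];uv=np.array([c["fx"]*q[0]/q[2]+c["cx"],c["fy"]*q[1]/q[2]+c["cy"]])
    ds=[d for d in arm.cut_out(n,k) if d["p"]>.2]
    d=min(ds,key=lambda d:np.linalg.norm(np.argwhere(d["mask"]).mean(0)[::-1]-uv))
    return c,np.array(d["mask"],np.float32)
for n,g,xyz,ys in[("near","case_a",(.475,.05,.05),np.radians([-60,-30,0,30,60,90])),("far","case_a",(.66,-.037,.05),np.radians([-60,-30,0,30,60,90])),("rack","rack",(.55,.27,.01),np.radians([-30,0,30])),("tray","tray",(.56,-.27,.005),np.radians([-30,0,30]))]:
    V=[cut(g,k,np.array(xyz)) for k in C]
    for l,v in (("both",V),("scene",V[:1]),("side",V[1:])):
        r=fit(v,g,(xyz[0],xyz[1],ys)); print(n,l,np.round(r.x[:2],4),round(np.degrees(r.x[2]),1),round(r.fun,3))
E
```

```text
near both [0.4725 0.0463] -37.5 0.084
near scene [0.4704 0.0457] -36.0 0.064
near side [0.4737 0.0461] -38.4 0.088
far both [ 0.6496 -0.0498] 30.7 0.528
far scene [ 0.6499 -0.0499] 30.5 0.057
far side [ 0.66  -0.037] -60.0 1.0
rack both [0.5388 0.2714] -8.1 0.025
rack scene [0.5378 0.2712] -8.2 0.024
rack side [0.5392 0.2718] -8.1 0.021Traceback (most recent call last):
  File "<stdin>", line 9, in <module>
  File "<stdin>", line 6, in cut
ValueError: min() iterable argument is empty
```

```bash
python3 -m jog '[[[186,255,-30,0,0,2.2,1],[373,510,-60,0,0,4.4,1],[373,510,-60,0,0,4.4,1],[373,510,-60,0,0,4.4,1],[373,510,-60,0,0,4.4,1],[373,510,-60,0,0,4.4,1],[373,510,-60,0,0,4.4,1],[373,510,-60,0,0,4.4,1],[373,510,-60,0,0,4.4,1],[373,510,-60,0,0,4.4,1],[373,510,-60,0,0,4.4,1],[373,510,-60,0,0,4.4,1]]]' 60
python3 - <<'E'
from fit import *
look("wrist",["case_a"],"w1")
s=arm.sense();print(s["clock"],s["ee_pos"],s["ee_rot"],s["ft_force"])
C={k:arm.camera(k) for k in("scene","side")};V=[]
for k in C:
    ds=arm.cut_out("tray",k)
    print([(round(d["p"],2),np.argwhere(d["mask"]).mean(0)) for d in ds])
    if ds and ds[0]["p"]>.3:V.append((C[k],np.array(ds[0]["mask"],np.float32)))
for v in ([V] if V else [])+[[x] for x in V]:
    r=fit(v,"tray",(.558,-.268,np.radians([-25,0,25])));print("tray",r.x,np.degrees(r.x[2]),r.fun)
E
```

```text
clock: 2.35
ee_pos: [0.631, -0.0763, 0.1745]
ee_rot: [180.0, -0.0, 30.7]
ft_force: [0.1, -0.3, 0.0]
width: 1.002
wrist case_a 0.87 [ 0.656 -0.045  0.054]
wrist case_a 0.56 [0.498 0.036 0.055]
2.45 [ 0.63232059 -0.07041558  0.17369229] [-1.79839584e+02 -1.09651915e-01  3.12094228e+01] [-0.69209062 -0.28755801  0.7688333 ]
[(0.87, array([172.94497761, 210.07197697]))]
[(0.74, array([185.74954694, 296.15875317]))]
tray [ 0.56298015 -0.26955047  0.11992898] 6.871424423913003 0.06505763530731201
tray [ 0.56242969 -0.26834829  0.10261608] 5.879468489945595 0.10353440046310425
tray [ 0.56316429 -0.26992628  0.12302654] 7.048901777128282 0.026105046272277832
```

View pics/w1.png

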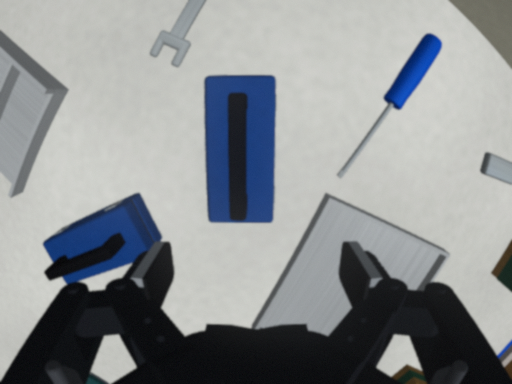

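The wrist view shows the far case with its handle running from (237,94) to (238,219), aligned with the tool. I'll turn those pixels into positions.

```bash
cat >> h.py <<'E'
def ray(c,u,v,z):
    x,y=(u-c["cx"])/c["fx"],(v-c["cy"])/c["fy"];th=np.hypot(x,y)
    d=np.array([np.sin(th)*x/th,np.sin(th)*y/th,np.cos(th)]);R=np.array(c["R"])
    d=R.T@d;o=-R.T@np.array(c["t"]);return o+d*(z-o[2])/d[2]
def bar(tag,a,b,z=.089):
    c=arm.camera("wrist");cv2.imwrite(f"pics/{tag}.png",c["image"][:,:,::-1])
    p,q=ray(c,*a,z),ray(c,*b,z);s=arm.sense()
    print((p+q)/2,np.linalg.norm(p-q),np.degrees(np.arctan2(*(p-q)[1::-1])),s["ee_pos"],s["ee_rot"],s["clock"])
    return c
def handle(tag,z=.089):
    """outline of the case mask nearest the picture's middle -> dark bar inside its hull"""
    c=arm.camera("wrist");im=c["image"];cv2.imwrite(f"pics/{tag}.png",im[:,:,::-1])
    ds=[d for d in arm.cut_out("case_a","wrist") if d["p"]>.3]
    d=min(ds,key=lambda d:np.linalg.norm(np.argwhere(d["mask"]).mean(0)-[190,256]))
    m=(d["mask"]&(im.max(2)<60)).astype(np.uint8)
    m=cv2.morphologyEx(m,cv2.MORPH_OPEN,np.ones((5,5)))
    n,l,st,ce=cv2.connectedComponentsWithStats(m);k=1+np.argmax(st[1:,4])
    (cx,cy),(w,h),a=cv2.minAreaRect(np.argwhere(l==k)[:,::-1].astype(np.float32))
    B=cv2.boxPoints(((cx,cy),(w,h),a))
    if np.linalg.norm(B[0]-B[1])>np.linalg.norm(B[1]-B[2]): B=np.roll(B,-1,0)
    e1,e2=(B[0]+B[1])/2,(B[2]+B[3])/2
    p,q=ray(c,*e1,z),ray(c,*e2,z);s=arm.sense()
    print("px",e1,e2,"mid",np.round((p+q)/2,4),"len",np.linalg.norm(p-q),"yaw",np.degrees(np.arctan2(*(p-q)[1::-1])),"tcp",s["ee_pos"],s["ee_rot"],"t",s["clock"])
E
python3 -c "
from h import *
handle('w2')
bar('w3',(237.5,94),(238,219))"
```

```text
px [235.  90.] [235. 216.] mid [ 0.6511 -0.0458  0.089 ] len 0.10064259449926928 yaw 29.821226442719308 tcp [ 0.62956134 -0.07940263  0.17475909] [1.79972288e+02 1.46252852e-02 3.06383640e+01] t 2.75
[ 0.64967569 -0.04942987  0.089     ] 0.10029516373034958 30.088673773999222 [ 0.62961958 -0.07926226  0.17479381] [1.79976286e+02 5.61497633e-03 3.06421749e+01] 2.8
```

```bash
python3 -m jog '[[[21,32,0,0,0,-0.6,1],[21,32,-40,0,0,-0.6,1],[21,32,-75,0,0,-0.6,1],[21,32,-100,0,0,-0.6,1],[21,32,-111,0,0,-0.6,1],[21,32,-111,0,0,-0.6,1],[21,32,-111,0,0,-0.6,0],[21,32,-111,0,0,-0.6,0],[21,32,-111,0,0,-0.6,0],[21,32,-111,0,0,-0.6,0],[21,32,-111,0,0,-0.6,0],[21,32,-111,0,0,-0.6,0]]]' 60
python3 -m jog '[[[0,0,0,0,0,0,0],[0,0,0,0,0,0,0],[0,0,0,0,0,0,0]]]'
```

```text
clock: 4.0
ee_pos: [0.6513, -0.0463, 0.064]
ee_rot: [180.0, -0.0, 30.1]
ft_force: [0.0, -2.4, 4.3]
width: 0.15
clock: 4.3
ee_pos: [0.6513, -0.0463, 0.064]
ee_rot: [180.0, -0.0, 30.1]
ft_force: [0.7, -2.8, 7.4]
width: 0.149
```

```bash
python3 -m jog '[[[0,0,8,0,0,0,0],[0,0,25,0,0,0,0],[0,0,45,0,0,0,0],[0,0,60,0,0,0,0],[0,0,60,0,0,0,0],[0,0,60,0,0,0,0],[0,0,60,0,0,0,0],[0,0,60,0,0,0,0],[0,0,60,0,0,0,0],[0,0,60,0,0,0,0],[0,0,60,0,0,0,0]]]'
python3 -c "
from h import *
for i in range(8):
    arm.camera('scene' if i else 'side'); s=arm.sense();print(s['clock'],np.round(s['ft_force'],2),np.round(s['moment'],2),s['ee_pos'][2],s['width'])
cv2.imwrite('pics/d1.png',arm.camera('side')['image'][100:300,100:400,::-1])
"
```

```text
clock: 5.4
ee_pos: [0.6509, -0.0459, 0.1234]
ee_rot: [-180.0, 0.0, 30.1]
ft_force: [-0.8, 0.2, -6.8]
width: 0.152
5.45 [ 0.26  0.54 -7.06] [ 0.02 -0.02  0.04] 0.12342219963197129 0.15584697967350777
5.5 [ 0.45 -0.13 -5.84] [ 0.05 -0.04  0.04] 0.12347572132939498 0.14932518241296164
5.55 [ 0.06  0.07 -5.48] [ 0.05 -0.01  0.03] 0.12353320077076241 0.14821983677500195
5.6 [-0.25 -0.28 -6.78] [-0.02 -0.03  0.04] 0.12353833779227305 0.15307547580977285
5.65 [ 0.91 -0.53 -6.39] [ 0.01 -0.01 -0.02] 0.12354044185518795 0.15248535404005154
5.7 [-0.18 -0.51 -6.05] [-0.   -0.   -0.03] 0.12355637701312114 0.15300605822236713
5.75 [-0.05 -0.03 -7.69] [-0.01  0.01 -0.  ] 0.12355891507264313 0.15268133334740835
5.8 [ 0.37  0.32 -5.26] [-0.    0.04 -0.01] 0.12355930794624466 0.15109152651705254
```

View pics/d1.png

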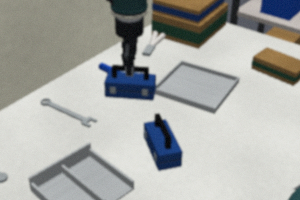

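The side crop shows the case hanging level in the fingers. The readings give about 6.4 N, or 0.65–0.69 kg allowing for bias, so this case is complete and goes in the rack's left bay.

```bash
python3 -m jog '[[[0,10,40,0,0,-2,0],[-10,36,60,0,0,-6,0],[-24,76,60,0,0,-12,0],[-38,118,60,0,0,-18,0],[-52,160,60,0,0,-24,0],[-66,202,60,0,0,-30,0],[-80,244,60,0,0,-35,0],[-94,286,60,0,0,-38,0],[-106,324,60,0,0,-38.2,0],[-114,350,60,0,0,-38.2,0],[-118,361,60,0,0,-38.2,0],[-118,361,60,0,0,-38.2,0]]]' 80
python3 - <<'E'
from h import *
arm.camera("side");arm.camera("side");c=arm.camera("wrist");im=c["image"].copy()
def proj(P):
    q=np.array(c["R"])@P+c["t"];th=np.arctan2(np.hypot(q[0],q[1]),q[2]);d=q[:2]/np.hypot(q[0],q[1])
    return int(round(c["cx"]+c["fx"]*th*d[0])),int(round(c["cy"]+c["fy"]*th*d[1]))
a=np.radians(-8.1);M=np.array([[np.cos(a),-np.sin(a)],[np.sin(a),np.cos(a)]])
def W(x,y,z): return np.r_[M@[x,y]+[.5388,.2714],z]
for x0,y0,x1,y1,z in[(.08,-.089,.08,.089,.045),(-.08,-.086,.08,-.086,.028),(-.08,0,.08,0,.028),(-.08,.086,.08,.086,.028)]:
    L=[proj(W(x0+(x1-x0)*t,y0+(y1-y0)*t,z)) for t in np.linspace(0,1,20)]
    for p,q in zip(L,L[1:]): cv2.line(im,p,q,(255,0,0),1)
cv2.imwrite("pics/w4.png",im[:,:,::-1]);s=arm.sense();print(s["clock"],s["ee_pos"],s["ee_rot"],s["ft_force"],s["width"])
E
```

```text
clock: 7.05
ee_pos: [0.532, 0.3169, 0.1835]
ee_rot: [-180.0, 0.0, -7.9]
ft_force: [-0.2, -0.6, -7.3]
width: 0.142
7.2 [0.53359737 0.31369152 0.18351499] [ 1.79967377e+02 -1.76828472e-02 -8.13884290e+00] [ 0.32655547 -0.40700246 -6.17292765] 0.14715091308222775
```

View pics/w4.png

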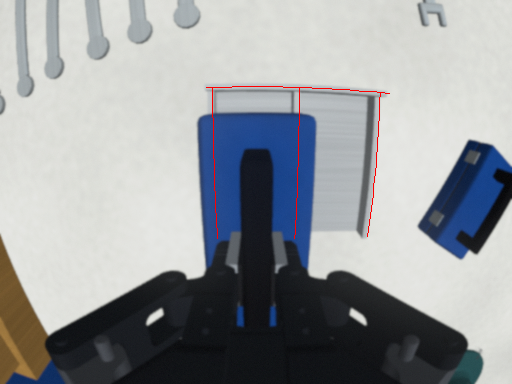

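The wrist view shows the case above the left bay. The overlaid rack lines sit about 4 px right of the true partitions (299 against about 294), so I'll aim about 3 mm further left.

```bash
python3 -m jog '[[[0,3,-20,0,0,0,0],[1,5,-55,0,0,0,0],[1,5,-85,0,0,0,0],[1,5,-102,0,0,0,0],[1,5,-109,0,0,0,0],[1,5,-112,0,0,0,0],[1,5,-113,0,0,0,0],[1,5,-114,0,0,0,0],[1,5,-114,0,0,0,0]]]'
```

```text
clock: 8.1
ee_pos: [0.5343, 0.3202, 0.0703]
ee_rot: [-180.0, -0.1, -8.1]
ft_force: [-0.4, -0.4, -5.9]
width: 0.145
```

```bash
python3 -m jog '[[[0,0,-1,0,0,0,0],[0,0,-1.5,0,0,0,0],[4,-0.6,-1.5,0,0,0,0],[8,-1.1,-1.5,0,0,0,0],[12,-1.7,-1.5,0,0,0,0],[14,-2,-1.5,0,0,0,0],[16,-2.3,-1.5,0,0,0,0],[17,-2.4,-1.5,0,0,0,0],[17,-2.4,-1.5,0,0,0,0]]]'
```

```text
clock: 9.0
ee_pos: [0.5504, 0.319, 0.069]
ee_rot: [-179.9, 0.0, -8.0]
ft_force: [-8.4, 1.7, 6.7]
width: 0.144
```

```bash
python3 -m jog '[[[1,0,0.5,0,0,0,0],[2,-0.3,0.5,0,0,0,0],[3,-0.4,0.5,0,0,0,0],[4,-0.5,0.5,0,0,0,0],[4,-0.5,0.5,0,0,0,0]]]'
```

```text
clock: 9.5
ee_pos: [0.5539, 0.318, 0.0691]
ee_rot: [-180.0, 0.1, -8.0]
ft_force: [-11.5, -0.0, 8.7]
width: 0.148
```

```bash
python3 -m jog '[[[1,-0.1,0.7,0,0,0,0],[2,-0.3,0.7,0,0,0,0],[3,-0.4,0.7,0,0,0,0],[4,-0.5,0.7,0,0,0,0],[4,-0.5,0.7,0,0,0,0]]]'
```

```text
clock: 10.0
ee_pos: [0.5546, 0.3184, 0.0695]
ee_rot: [179.9, 0.4, -7.9]
ft_force: [-34.7, 0.2, 21.6]
width: 0.143
```

Force has risen to 35 N with no further motion, so the case is against the stop. I'll relax the push, open, and rise.

```bash
python3 -m jog '[[[-2,0.3,-0.5,0,0,0,0],[-4,0.5,-0.7,0,0,0,0],[-4,0.5,-0.7,0,0,0,0],[-4,0.5,-0.7,0,0,0,0.6],[-4,0.5,-0.7,0,0,0,0.6],[-4,0.5,-0.7,0,0,0,0.6],[-4,0.5,-0.7,0,0,0,0.6],[-4,0.5,10,0,0,0,0.6],[-4,0.5,50,0,0,0,0.6],[-4,0.5,90,0,0,0,0.6],[-4,0.5,115,0,0,0,0.6],[-4,0.5,115,0,0,0,0.6]]]'
python3 - <<'E'
from fit import *
arm.camera("side");arm.camera("side");s=arm.sense();print(s["clock"],s["ee_pos"],s["ee_rot"],s["ft_force"],s["width"])
c=arm.camera("wrist");cv2.imwrite("pics/w5.png",c["image"][:,:,::-1])
C=arm.camera("scene")
ds=[d for d in arm.cut_out("case_a","scene") if d["p"]>.3]
for d in ds:
    v=np.argwhere(d["mask"]).mean(0);print(v,d["p"])
E
```

```text
clock: 11.2
ee_pos: [0.5565, 0.3181, 0.1891]
ee_rot: [-179.8, -0.3, -8.1]
ft_force: [0.8, 0.4, 0.3]
width: 0.603
11.3 [0.55516998 0.31714082 0.18513026] [-1.79955268e+02 -6.26231363e-02 -8.06437938e+00] [-0.08269992 -1.17038625 -0.75351714] 0.5971268688090816
[179.40443213 312.44228994] 0.96
[226.85945399 392.89484328] 0.58
```

View pics/w5.png

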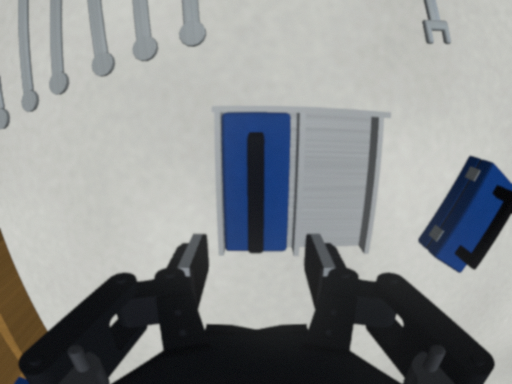

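The case sits squarely in the left bay against the stop. Now for the near case.

```bash
python3 -m jog '[[[-30,-40,0,0,0,-5,1],[-50,-85,-5,0,0,-13,1],[-70,-130,-10,0,0,-21,1],[-90,-175,-10,0,0,-29,1],[-100,-220,-10,0,0,-29,1],[-106,-253,-10,0,0,-29,1],[-106,-253,-10,0,0,-29,1],[-106,-253,-10,0,0,-29,1],[-106,-253,-10,0,0,-29,1]]]' 60
python3 -c "
from h import *
arm.camera('side');handle('w6')"
```

```text
clock: 12.35
ee_pos: [0.449, 0.065, 0.1739]
ee_rot: [180.0, 0.0, -37.0]
ft_force: [0.5, -1.1, -0.2]
width: 0.998
px [257.5  99. ] [257.5 224. ] mid [0.4705 0.0483 0.089 ] len 0.1004495473102688 yaw -36.939299623369074 tcp [0.44898891 0.06497216 0.17402469] [ 1.79994129e+02  2.40602893e-02 -3.69751940e+01] t 12.5
```

View pics/w6.png

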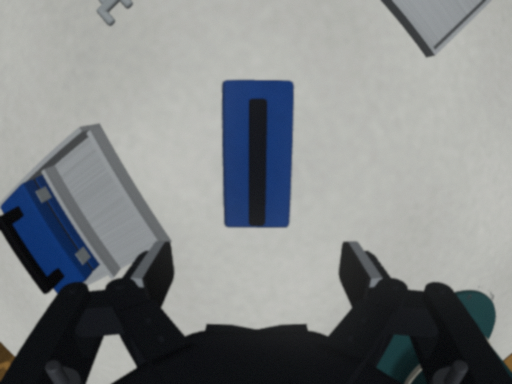

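The handle runs from (257,99) to (257,224), in line with the tool. Grasp and heft.

```bash
python3 -m jog '[[[21.5,-16.5,-10,0,0,0,1],[21.5,-16.5,-45,0,0,0,1],[21.5,-16.5,-80,0,0,0,1],[21.5,-16.5,-102,0,0,0,1],[21.5,-16.5,-110,0,0,0,1],[21.5,-16.5,-110,0,0,0,0],[21.5,-16.5,-110,0,0,0,0],[21.5,-16.5,-110,0,0,0,0],[21.5,-16.5,-110,0,0,0,0],[21.5,-16.5,-110,0,0,0,0],[21.5,-16.5,-110,0,0,0,0],[21.5,-16.5,-110,0,0,0,0]]]' 60
python3 -m jog '[[[0,0,0,0,0,0,0],[0,0,0,0,0,0,0],[0,0,8,0,0,0,0],[0,0,25,0,0,0,0],[0,0,50,0,0,0,0],[0,0,80,0,0,0,0],[0,0,110,0,0,0,0],[0,0,120,0,0,0,0],[0,0,120,0,0,0,0],[0,0,120,0,0,0,0],[0,0,120,0,0,0,0],[0,0,120,0,0,0,0]]]'
python3 -c "
from h import *
F=[]
for i in range(16):
    arm.camera('scene'); s=arm.sense();F.append(s['ft_force'])
print(np.mean(F,0),np.std(F,0),s['clock'],s['ee_pos'],s['ee_rot'],s['width'])
"
```

```text
clock: 13.7
ee_pos: [0.4708, 0.0478, 0.065]
ee_rot: [-179.9, -0.0, -37.1]
ft_force: [-3.0, 0.4, 10.7]
width: 0.153
clock: 14.9
ee_pos: [0.4699, 0.0476, 0.1831]
ee_rot: [179.9, 0.1, -37.1]
ft_force: [1.1, 0.7, -4.5]
width: 0.15
[ 0.04638351 -0.06046672 -5.04800649] [0.37699694 0.35290634 0.48958471] 15.7 [0.47047323 0.04766499 0.18425613] [-1.79992963e+02  7.19340760e-04 -3.70536173e+01] 0.1520193087176673
```

The mean is 5.05 N (standard error about 0.12 N), so about 0.52 kg. That is over half a kilo and inside the band where either place counts, so it goes in the rack's right bay.

```bash
python3 -m jog '[[[6,22,0,0,0,4,0],[17,60,0,0,0,11,0],[28,100,0,0,0,18,0],[38,140,0,0,0,25,0],[47,170,0,0,0,29,0],[51,186,0,0,0,29,0],[51,186,0,0,0,29,0],[51,186,0,0,0,29,0]]]' 80
python3 - <<'E'
from h import *
arm.camera("side");c=arm.camera("wrist");cv2.imwrite("pics/w7.png",c["image"][:,:,::-1])
s=arm.sense();print(s["clock"],s["ee_pos"],s["ee_rot"],s["ft_force"],s["width"])
E
```

```text
clock: 16.5
ee_pos: [0.5213, 0.2332, 0.1839]
ee_rot: [180.0, 0.0, -8.1]
ft_force: [-0.4, -1.0, -4.3]
width: 0.146
16.6 [0.52143374 0.23253652 0.18419742] [ 1.79968654e+02  4.50866242e-03 -8.15341737e+00] [ 0.7203297  -0.44995783 -4.95937316] 0.14185254142909923
```

View pics/w7.png

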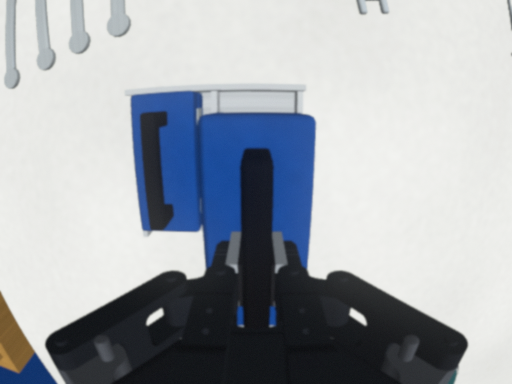

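The bay's inner faces at columns 218 and 297 are centred on the tool line (257). Lowering.

```bash
python3 -m jog '[[[0,0,-20,0,0,0,0],[0,0,-55,0,0,0,0],[0,0,-85,0,0,0,0],[0,0,-102,0,0,0,0],[0,0,-109,0,0,0,0],[0,0,-112,0,0,0,0],[0,0,-113,0,0,0,0],[0,0,-114,0,0,0,0],[0,0,-114,0,0,0,0]]]'
python3 -m jog '[[[0,0,0,0,0,0,0],[4,-0.6,-0.5,0,0,0,0],[8,-1.1,-0.5,0,0,0,0],[12,-1.7,-0.5,0,0,0,0],[15,-2.1,-0.5,0,0,0,0],[17,-2.4,-0.5,0,0,0,0],[18,-2.5,-0.5,0,0,0,0],[19,-2.7,-0.5,0,0,0,0],[19,-2.7,-0.5,0,0,0,0]]]'
```

```text
clock: 17.5
ee_pos: [0.5218, 0.2337, 0.0709]
ee_rot: [-180.0, -0.1, -8.1]
ft_force: [-0.1, 0.4, -4.8]
width: 0.147
clock: 18.4
ee_pos: [0.5405, 0.2314, 0.0702]
ee_rot: [-180.0, 0.0, -8.0]
ft_force: [-5.2, 0.6, 3.7]
width: 0.145
```

```bash
python3 -m jog '[[[1,-0.1,0.4,0,0,0,0],[2,-0.3,0.4,0,0,0,0],[3,-0.4,0.4,0,0,0,0],[4,-0.5,0.4,0,0,0,0],[4,-0.5,0.4,0,0,0,0]]]'
```

```text
clock: 18.9
ee_pos: [0.5414, 0.2315, 0.0703]
ee_rot: [179.9, 0.3, -8.0]
ft_force: [-28.1, 0.7, 20.1]
width: 0.149
```

The arm has stalled against the stop at 28 N, at the same rack x as the first case (8 to 9 mm). Release, rise and back away.

```bash
python3 -m jog '[[[-2,0.3,-0.3,0,0,0,0],[-4,0.5,-0.5,0,0,0,0],[-4,0.5,-0.5,0,0,0,0],[-4,0.5,-0.5,0,0,0,0.6],[-4,0.5,-0.5,0,0,0,0.6],[-4,0.5,-0.5,0,0,0,0.6],[-4,0.5,-0.5,0,0,0,0.6],[-4,0.5,10,0,0,0,0.6],[-4,0.5,50,0,0,0,0.6],[-4,0.5,90,0,0,0,0.6],[-20,0,130,0,0,0,0.6],[-40,0,150,0,0,0,0.6]]]'
python3 - <<'E'
from h import *
for i in range(3): arm.camera("side")
c=arm.camera("wrist");cv2.imwrite("pics/w8.png",c["image"][:,:,::-1])
a=np.radians(-8.1);M=np.array([[np.cos(a),-np.sin(a)],[np.sin(a),np.cos(a)]])
for d in arm.cut_out("case_a","wrist"):
    if d["p"]<.3: continue
    im=c["image"];m=(d["mask"]&(im.max(2)<60)).astype(np.uint8)
    m=cv2.morphologyEx(m,cv2.MORPH_OPEN,np.ones((5,5)));u=np.argwhere(m)[:,::-1]
    g=np.array([ray(c,*p,.089)[:2] for p in u]);r=(g-[.5388,.2714])@M
    print(d["p"],"rack frame handle x,y range",r.min(0),r.max(0),"mid",(r.min(0)+r.max(0))/2)
s=arm.sense();print(s["clock"],s["ee_pos"],s["ft_force"],s["width"])
E
```

```text
clock: 20.1
ee_pos: [0.5052, 0.2307, 0.2241]
ee_rot: [-179.9, -0.2, -8.1]
ft_force: [0.2, 0.1, -0.8]
width: 0.6
0.89 rack frame handle x,y range [-0.04432545 -0.04449075] [ 0.05772895 -0.03212155] mid [ 0.00670175 -0.03830615]
0.65 rack frame handle x,y range [-0.04364893  0.03475378] [0.05840186 0.05601802] mid [0.00737647 0.0453859 ]
20.35 [0.5046348  0.23018365 0.22010158] [-0.47412424 -0.98783708 -0.19195311] 0.6018678560408521
```

View pics/w8.png

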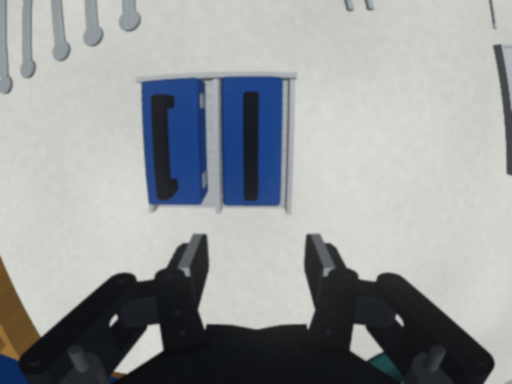

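Both cases sit in their bays against the stop, and the gripper is clear. Handing in.

```bash
python3 -c "
from rig import arm
print(arm.sign_off())"
```

```text
the job is handed in; nothing more can be done
None
```

I put both cases in the rack, each pushed home against the back stop, and handed the job in at about 20.4 s of the 67 s allowed.

- **Far case:** it weighed about 0.65 kg (6.4 N), so it counts as complete. It went in the left bay, where the push stalled against the stop at about 35 N.
- **Near case:** it weighed about 0.51–0.52 kg (mean 5.05 N, standard error about 0.12 N). That is just over half a kilo and inside the 0.45–0.55 kg band where either place is accepted. It went in the right bay, where the push stalled at 28 N.

**Last checks:**
- The final wrist picture shows both cases flat and lengthwise in their bays against the stop, with the gripper clear above them.
- The handle centres measured x of about 7 mm in my fitted rack frame, against 10 mm for home. That is within tolerance and near the error of the rack fit, and both pushes ended in solid contact at the same rack x (8 to 9 mm).
- The first rack fit was about 3–4 mm off sideways compared with the wrist picture. I corrected for that before lowering the first case.
- I did not re-measure the bystanders at the end, but nothing went near them at low height.

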